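# Click the food box lid shut round its rim

### The job

The lid lies on the food box but its rim is unclipped: press the four sides of the rim down, one after another, until each clicks shut and stays, starting at the short side with the pull tab and going round clockwise as seen from above. Only press: do not lift or tip the box or push it out of its place, leave the other things on the island where they are, and do not press the thermostat's button.

Things in the scene. Friction and masses are not known exactly. Their poses are not given: they have to be found in the camera images.
- food_box: Stainless food box, 200 x 140 x 70 mm high, with a grey plastic snap lid laid on it, 212 x 152 mm; lid panel and four fixed 30 mm corners 74 to 76 mm high; about 1 kg, loose. Each side of the lid rim between the corners is a section hinged 30 mm inside the lid edge. Origin: centre of the underside; x along the length, away from the pull tab; z up
- rim_tab (a joint): Lid rim section, the short side at -x of the box with the pull tab (flat tongue 45 mm wide, sticking out 22 mm at its middle); 88 mm long, 30 mm wide. 0 = up, unclipped (outer edge 9 mm high); 0.30 rad = clicked shut, flush. Over-centre spring: about 6 N down on its press point starts it, past 0.15 rad it snaps shut and stays; let go earlier it springs up again
- rim_tab_press (a point): Press point of the tab section: on its top face, mid-length, 20 mm outward of its hinge line and 10 mm inward of its outer edge; moves down about 6 mm when the section shuts, ending 76 mm above the island (box standing on it)
- rim_second (a joint): Lid rim section, the long side next clockwise (seen from above) after the tab side, at +y of the box; 148 mm long, 30 mm wide. 0 = up, unclipped (outer edge 9 mm high); 0.30 rad = clicked shut, flush. Over-centre spring: about 6 N down on its press point starts it, past 0.15 rad it snaps shut and stays; let go earlier it springs up again
- rim_second_press (a point): Press point of the second section: on its top face, mid-length, 20 mm outward of its hinge line and 10 mm inward of its outer edge; moves down about 6 mm when the section shuts, ending 76 mm above the island (box standing on it)
- rim_third (a joint): Lid rim section, the short side opposite the tab, at +x of the box; 88 mm long, 30 mm wide. 0 = up, unclipped (outer edge 9 mm high); 0.30 rad = clicked shut, flush. Over-centre spring: about 6 N down on its press point starts it, past 0.15 rad it snaps shut and stays; let go earlier it springs up again
- rim_third_press (a point): Press point of the third section: on its top face, mid-length, 20 mm outward of its hinge line and 10 mm inward of its outer edge; moves down about 6 mm when the section shuts, ending 76 mm above the island (box standing on it)
- rim_last (a joint): Lid rim section, the remaining long side, at -y of the box; 148 mm long, 30 mm wide. 0 = up, unclipped (outer edge 9 mm high); 0.30 rad = clicked shut, flush. Over-centre spring: about 6 N down on its press point starts it, past 0.15 rad it snaps shut and stays; let go earlier it springs up again
- rim_last_press (a point): Press point of the last section: on its top face, mid-length, 20 mm outward of its hinge line and 10 mm inward of its outer edge; moves down about 6 mm when the section shuts, ending 76 mm above the island (box standing on it)
- bacon_press: Bystander: cast iron bacon press, plate 100 x 160 mm, wooden bar handle on two posts, 66 mm high; origin centre of underside
- glass_dish: Bystander: small green glass dish, 90 mm across, 35 mm high; origin centre of underside
- crock: Bystander: empty white ceramic crock, 116 mm across, 90 mm high; origin centre of underside
- crock_lid: Bystander: round wooden lid with a knob, 120 mm across, lying on the crock, its knob's top 128 mm above the island; origin centre of its underside
- thermostat: Bystander: the griddle's thermostat, a fixed grey box 90 x 130 mm, 45 mm high, with a round push button on top; origin centre of underside
- heat_button (a joint): Travel of the thermostat's push button: 0 = out, 0.006 m = pressed in

How it is judged:
On the way, in this order (a step that is already met when the one before it is completed fails the run):
1. the tab side of the rim is clicked shut (value of joint rim_tab above 0.26 rad), for 0.1 s.
2. the second side of the rim is clicked shut (value of joint rim_second above 0.26 rad), for 0.1 s.
3. the third side of the rim is clicked shut (value of joint rim_third above 0.26 rad), for 0.1 s.
4. the last side of the rim is clicked shut (value of joint rim_last above 0.26 rad), for 0.1 s.
At the end, for the whole second after the job is handed in: All four rim sections are shut (joint above 0.26 rad), the box stands upright (tilt below 0.05 rad) and at rest within 40 mm of where it was, and the bystanders are within 20 mm of where they were (value of joint each of rim_tab, rim_second, rim_third, rim_last above 0.26 rad and angle between food_box's own z axis and vertical below 0.05 rad and distance of food_box from where it was at the start of the episode below 0.04 m and linear speed of food_box below 0.01 m/s and distance of each of bacon_press, glass_dish, crock, crock_lid from where it was at the start of the episode below 0.02 m); the robot touches nothing.
It fails at once if the box is lifted (12 mm) or tipped (0.15 rad) (height (world z) of food_box above 0.012 m or angle between food_box's own z axis and vertical above 0.15 rad).
It fails at once if the box is pushed more than 40 mm from its place (distance of food_box from where it was at the start of the episode above 0.04 m).
It fails at once if a bystander is moved by more than 20 mm (distance of any of bacon_press, glass_dish, crock, crock_lid from where it was at the start of the episode above 0.02 m).
It fails at once if the thermostat's button is pressed (by 3 mm) (value of joint heat_button above 0.003 m).
It also fails if it takes over 51 s, if anything falls off the work surface, if the arm or the gripper's body presses on something with over 40 N, if the wrist force passes 120 N, or if a joint passes its speed limit or range.

### The arm

A 7-joint arm with a two-finger parallel gripper is mounted at the origin on the work surface. World frame = base frame: x ahead of the robot, y to its left, z up, the work surface at z = 0. Lengths are in m, angles in rad, forces in N, time in s.
With the tool pointing down it reaches from about 0.4 to 0.875 m from the base axis. Payload 6.5 kg.
Tool frame: the origin (TCP) lies between the finger pads; the fingertips stand 17 mm ahead of it and the grasp point (between the pads) lies 2 mm behind it (manip.tcp_to_tips is the z of the fingertips in the tool frame, in m); z points along the fingers, y is the direction in which the jaws open and shut (so a half turn about z gives the same grasp; the last joint's range is limited). The gripper opens to 88 mm and grips with 3 to 60 N. Pads are 18 mm wide; open, the fingers measure 123 mm over their backs; the gripper's body (75 mm by 187 mm) begins 45 mm behind the grasp point.
Start: joints at [1.185, 0.536, -0.004, 1.538, 0.003, 1.067, -0.071], TCP at [0.204, -0.617, 0.256] pointing down, gripper open.
Joint ranges: [-2.7, 2.7], [-0.37, 2.16], [-1.27, 1.26], [0.24, 2.4], [-1.31, 4.45], [0.19, 1.91], [-2.76, 2.76]. Speed limits (rad/s): [2.39, 2.39, 3.14, 3.14, 3.14, 3.14, 3.14].

### API

Orientations are given as a unit quaternion [x, y, z, w].
In Python, from rig import status, cams, workorder, recognise, landmark_of, manip gives the robot as it stands. The module is installed in compiled form; this text tells all that it offers.
- The arm moves only by the tool play_rows, never from a script. Its argument "steps" is a list of rows, each a list of 7 numbers: the shift along the tool's x, y, z in mm, then the turn, a rotation vector about the tool's x, y, z in degrees, then the closure, from 0 (fully open) to 1 (shut). In form: [[tx, ty, tz, ax, ay, az, fingers], ...]. A call has 1 to 5 rows; each row is the pose to reach, as a shift and turn from the pose commanded when the call began, along the tool's axes at that moment; what a row does not reach only later rows make up. A row lasts 1/8 s, in which the tool goes at most 62.5 mm and 10.7 degrees, less where a joint would pass 70% of its speed; a pose out of reach is approached as far as the arm can. A call with a gripper value outside its range is refused whole. The fingers move at their own pace and stop on an object; "newtons" is the grip in N (left out, the last holds). Time passes only in rows, so rows that repeat a pose let the fingers close. It gives the time, the measured TCP pose, the force and the opening at its end, in the units of the state.
- status.get_state(): the state, without advancing time (a new reading comes with each control period).
- cams.snapshot(name): name is "scene" or "side" or "wrist"; returns a dict with "color" (420x560x3 uint8, blue, green, red), "K" (3x3 intrinsics, pixels), "position" and "rotation" of the camera in the world. Camera axes: x right, y up, looking along -z (the intrinsics and any distortion apply to the point x, -y, -z); pixel columns grow to the right and rows downward; lengths in m; the calibration is good to about 2 mm. A picture is of the moment at which its call begins. There is no depth.
- workorder.finish_job(): hands the job in, once; it reports no verdict.
Trained networks look in the newest picture that a camera, given by its name, has taken for a name from the list of things; names that differ only in an ending like _2 or _b are one class to them, and where a whole thing is asked for, a point or a joint stands for the part that bears it (a point fixed in the world has none). Each returns a list of dicts, best first, with "p" (0 to 1); they miss things now and then, are a little off and sometimes report something else, mostly with a low value. They report only what shows in the picture. A call takes as long as a camera call.
- recognise(thing, camera): "location" ([row, column] as shares, 0 to 1, of the picture: columns of its width, rows of its height, amid what is visible of it).
- landmark_of(thing, camera): "location" ([row, column] as shares, 0 to 1, of the picture: columns of its width, rows of its height: a listed point, or the origin of a listed thing).
The state is a dict: "t": time; "joint_positions": joint angles; "joint_vel": joint speeds; "joint_efforts": joint torques, N m; "tcp_pos": TCP position; "ee_rot": TCP orientation; "wrist_force": force on the tool from outside, world axes, zero at the start; "moment": the same for the moment, N m; "finger_gap": finger opening in m.
Only numpy, scipy, OpenCV 4.12 (cv2) and the standard library are available. Lean on these libraries where they do the work, as an engineer would, in place of code of your own. Each camera call takes 0.05 s, during which the arm holds its last target.

## Working session

There is one attempt and no reset: what is moved stays moved. The work goes in short steps, Python scripts to look and compute and a tool call to move; the robot and the scene stay as the last step left them, time stands still between calls to the robot, and variables do not carry over. Pictures are saved under pics/ and viewed, and the job is handed in when it is done.

Besides the shell and the picture viewer there is one more tool, called after "Emit:" by a JSON object that holds its "op" and its "data", one argument or row to a line. play_rows: Moves the arm, as the interface text tells. Its arguments: {"type":"object","properties":{"steps":{"type":"array"},"newtons":{"type":"number"}},"required":["steps"]}

```bash
mkdir -p pics; cat > h.py <<'E'
import numpy as np, cv2
from rig import status, cams, workorder, recognise, landmark_of, manip
def ray(s,loc):
    h,w=s["color"].shape[:2]
    p=np.array([loc[1]*w,loc[0]*h]); K=np.array(s["K"])
    d=np.array([(p[0]-K[0,2])/K[0,0],-(p[1]-K[1,2])/K[1,1],-1.])
    return np.array(s["position"]),np.array(s["rotation"])@d
def atz(s,loc,z):
    o,d=ray(s,loc); return o+d*(z-o[2])/d[2]
def proj(s,P):
    K=np.array(s["K"]);c=np.array(s["rotation"]).T@(np.array(P)-np.array(s["position"]))
    return K[0,0]*c[0]/-c[2]+K[0,2],K[1,1]*-c[1]/-c[2]+K[1,2]
E
python3 - <<'E'
from h import *
st=status.get_state()
for k in("t","tcp_pos","ee_rot","wrist_force","finger_gap"):print(k,st[k])
Z=dict(rim_tab_press=.082,rim_second_press=.082,rim_third_press=.082,rim_last_press=.082,food_box=0,bacon_press=0,glass_dish=0,crock=0,crock_lid=.09,thermostat=0)
for c in("scene","side","wrist"):
    s=cams.snapshot(c);cv2.imwrite(f"pics/{c}0.png",s["color"]);print(c,np.round(s["position"],3),[k for k in s])
    for n,z in Z.items():
        r=landmark_of(n,c)
        for q in r[:2]: print(n,round(q["p"],2),np.round(np.array(q["location"])*[420,560]),np.round(atz(s,q["location"],z),3))
E
```

```text
t 0.0
tcp_pos [ 0.2041674  -0.61649423  0.25487275]
ee_rot [ 9.87233132e-01  1.59279674e-01 -1.86929254e-04 -8.32815003e-04]
wrist_force [ 0.78860853 -0.66802578  0.39349258]
finger_gap 0.08841745979400265
scene [ 1.235 -0.967  0.864] ['color', 'K', 'position', 'rotation']Traceback (most recent call last):
  File "<stdin>", line 9, in <module>
  File "h.py", line 9, in atz
    o,d=ray(s,loc); return o+d*(z-o[2])/d[2]
        ~~~^^^^^^^
  File "h.py", line 7, in ray
    return np.array(s["position"]),np.array(s["rotation"])@d
                                   ~~~~~~~~~~~~~~~~~~~~~~~^~
ValueError: matmul: Input operand 1 has a mismatch in its core dimension 0, with gufunc signature (n?,k),(k,m?)->(n?,m?) (size 3 is different from 4)
```

Rotation is a quaternion.

```bash
sed -i 's/np.array(s\["rotation"\])/Rm(s)/; 1a from scipy.spatial.transform import Rotation as R\ndef Rm(s): return R.from_quat(s["rotation"]).as_matrix()' h.py
python3 - <<'E'
from h import *
Z=dict(rim_tab_press=.082,rim_second_press=.082,rim_third_press=.082,rim_last_press=.082,food_box=0,bacon_press=0,glass_dish=0,crock=0,crock_lid=.09,thermostat=0)
print(manip.tcp_to_tips)
for c in("scene","side","wrist"):
    s=cams.snapshot(c);cv2.imwrite(f"pics/{c}0.png",s["color"]);print(c,np.round(s["position"],3))
    for n,z in Z.items():
        r=landmark_of(n,c)
        for q in r[:2]: print(n,round(q["p"],2),np.round(np.array(q["location"])*[420,560]),np.round(atz(s,q["location"],z),3))
E
```

```text
0.017
scene [ 1.235 -0.967  0.864]
rim_tab_press 0.58 [225. 266.] [ 0.557 -0.058  0.082]
rim_second_press 0.68 [203. 267.] [0.488 0.041 0.082]
rim_third_press 0.64 [200. 296.] [0.55  0.108 0.082]
rim_last_press 0.7 [220. 300.] [0.622 0.021 0.082]
food_box 0.57 [229. 280.] [0.536 0.046 0.   ]
bacon_press 0.72 [194. 367.] [0.654 0.405 0.   ]
bacon_press 0.26 [223. 266.] [0.479 0.05  0.   ]
glass_dish 0.81 [338. 206.] [ 0.652 -0.42   0.   ]
glass_dish 0.35 [293. 134.] [ 0.4   -0.421  0.   ]
crock 0.68 [183. 319.] [0.479 0.369 0.   ]
crock_lid 0.55 [160. 319.] [0.47  0.372 0.09 ]
thermostat 0.87 [298. 134.] [ 0.413 -0.432  0.   ]
side [-0.045  0.958  0.894]
rim_tab_press 0.76 [204. 289.] [ 0.548 -0.071  0.082]
rim_second_press 0.76 [231. 296.] [0.465 0.033 0.082]
rim_second_press 0.55 [247. 275.] [0.479 0.121 0.082]
rim_third_press 0.66 [244. 253.] [0.536 0.141 0.082]
rim_third_press 0.41 [231. 293.] [0.474 0.038 0.082]
rim_last_press 0.56 [218. 251.] [0.606 0.047 0.082]
food_box 0.72 [246. 275.] [ 0.535  0.037 -0.   ]
food_box 0.28 [246. 255.] [0.584 0.063 0.   ]
bacon_press 0.87 [318. 152.] [0.654 0.419 0.   ]
glass_dish 0.67 [166. 313.] [ 0.653 -0.434  0.   ]
crock 0.84 [337. 224.] [0.467 0.379 0.   ]
crock 0.34 [234. 293.] [ 0.518 -0.043  0.   ]
crock_lid 0.6 [308. 222.] [0.467 0.374 0.09 ]
crock_lid 0.49 [218. 250.] [0.603 0.056 0.09 ]
thermostat 0.82 [185. 377.] [ 0.401 -0.424  0.   ]
wrist [ 0.276 -0.594  0.386]
```

View pics/scene0.png

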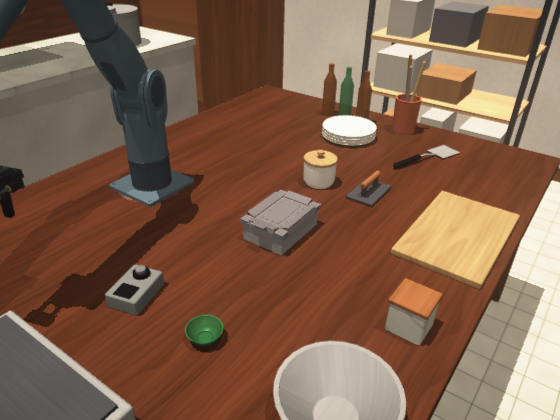

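View pics/side0.png

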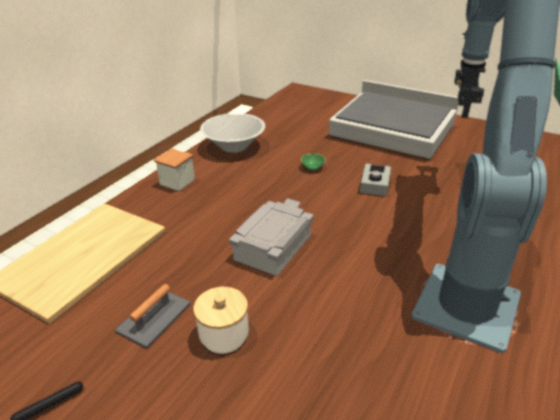

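View pics/wrist0.png

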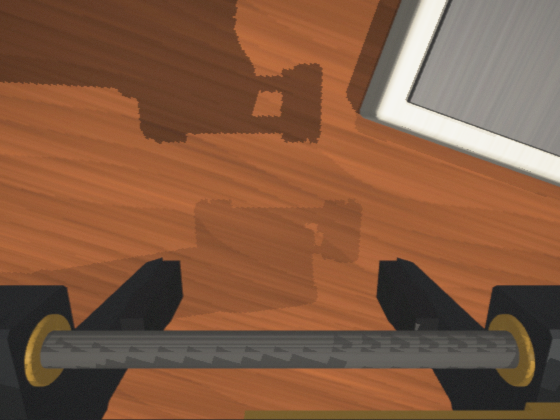

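Box lies near (0.545, 0.035) with its tab toward -y world (scene px (266,225), side px (289,204)). I'll move the wrist camera over it for a better fix.

Emit:
{"op": "play_rows", "data": {
  "steps": [
    [43, -42, -9, 0, 0, 4, 1],
    [86, -84, -18, 0, 0, 8, 1],
    [128, -126, -27, 0, 0, 12, 1],
    [170, -168, -36, 0, 0, 16, 1],
    [212, -210, -45, 0, 0, 18.3, 1]
  ],
  "newtons": 20
}}

```text
t: 2.38
tcp_pos: [0.3403, -0.3493, 0.3013]
ee_rot: [1.0, -0.001, 0.0, 0.0]
wrist_force: [0.2, -0.0, -0.1]
finger_gap: 0.0401
```

```bash
python3 - <<'E'
from h import *
st=status.get_state(); print(st["t"],st["tcp_pos"],st["finger_gap"]); print(R.from_quat(st["ee_rot"]).as_matrix().round(3))
E
```

```text
2.375 [ 0.34033334 -0.3492661   0.30128254] 0.04012869794914544
[[ 1.    -0.001  0.001]
 [-0.001 -1.    -0.001]
 [ 0.001  0.001 -1.   ]]
```

Emit:
{"op": "play_rows", "data": {
  "steps": [
    [24, -56, 0, 0, 0, 0, 1],
    [48, -112, 0, 0, 0, 0, 1],
    [72, -168, 0, 0, 0, 0, 1],
    [96, -224, 0, 0, 0, 0, 1],
    [114, -280, 0, 0, 0, 0, 1]
  ]
}}

```text
t: 3.0
tcp_pos: [0.4542, -0.0691, 0.3011]
ee_rot: [1.0, 0.0, 0.001, 0.0]
wrist_force: [0.7, -0.8, 0.6]
finger_gap: 0.0003
```

Emit:
{"op": "play_rows", "data": {
  "steps": [
    [10, -50, 0, 0, 0, 0, 1],
    [20, -100, 0, 0, 0, 0, 1],
    [20, -104, 0, 0, 0, 0, 1],
    [20, -104, 0, 0, 0, 0, 1]
  ]
}}

```text
t: 3.5
tcp_pos: [0.4733, 0.0325, 0.3007]
ee_rot: [1.0, 0.0, -0.0, 0.0]
wrist_force: [0.7, -0.9, -0.5]
finger_gap: 0.0003
```

```bash
python3 - <<'E'
from h import *
Z=dict(rim_tab_press=.082,rim_second_press=.082,rim_third_press=.082,rim_last_press=.082,food_box=0)
c="wrist"
s=cams.snapshot(c);cv2.imwrite(f"pics/{c}1.png",s["color"]);print(c,np.round(s["position"],3))
print(status.get_state()["tcp_pos"],status.get_state()["t"],status.get_state()["wrist_force"])
for n,z in Z.items():
        r=landmark_of(n,c)
        for q in r[:2]: print(n,round(q["p"],2),np.round(np.array(q["location"])*[420,560]),np.round(atz(s,q["location"],z),3))
E
```

```text
wrist [0.549 0.032 0.431]
[0.47325244 0.03171033 0.30063309] 3.55 [ 0.12150405 -0.25420649 -0.25591132]
rim_tab_press 0.94 [111. 372.] [ 0.543 -0.054  0.082]
rim_second_press 0.7 [183. 273.] [0.474 0.038 0.082]
rim_third_press 0.61 [118. 167.] [0.537 0.137 0.082]
rim_last_press 0.82 [ 39. 270.] [0.604 0.04  0.082]
food_box 0.76 [108. 270.] [0.545 0.043 0.   ]
```

View pics/wrist1.png

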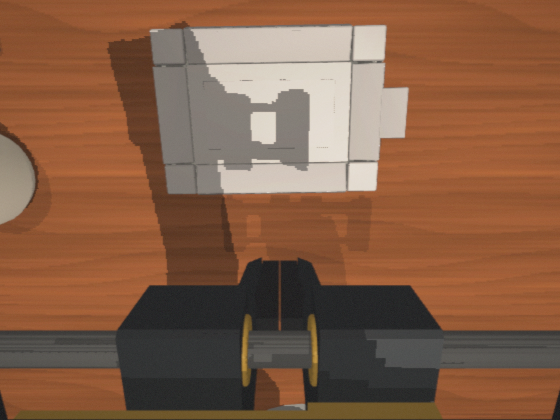

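The wrist view shows the lid from above: corners at about (152,31), (386,27), (377,190), (168,194), tab on the right at (395,113). Fit the pose from these corners.

```bash
python3 - <<'E'
from h import *
s=cams.snapshot("wrist")
px=dict(A=(152,31),B=(386,27),C=(377,190),D=(168,194))
W={k:atz(s,(v[1]/420,v[0]/560),.076)[:2] for k,v in px.items()}
for k in W: print(k,W[k].round(4))
# local: tab side -x; tab right in image (=-y world); second(+y local)= world -x = image bottom
L=dict(A=(.106,-.076),B=(-.106,-.076),C=(-.106,.076),D=(.106,.076))
a=np.array([L[k] for k in W]);b=np.array([W[k] for k in W])
c=b.mean(0);Hh=(a.T@(b-c));th=np.arctan2(Hh[0,1]-Hh[1,0],Hh[0,0]+Hh[1,1])
M=np.array([[np.cos(th),-np.sin(th)],[np.sin(th),np.cos(th)]])
print("c",c.round(4),"yaw",np.degrees(th).round(2),"res",(a@M.T+c-b).round(4).tolist())
for n,l in dict(tab=(-.096,0),second=(0,.066),third=(.096,0),last=(0,-.066)).items(): print(n,(M@l+c).round(4))
im=cv2.resize(s["color"][:220,120:440],None,fx=2.4,fy=2.4,interpolation=cv2.INTER_CUBIC);cv2.imwrite("pics/w2.png",im)
for c in ("scene","side"):
    q=cams.snapshot(c);cv2.imwrite(f"pics/{c}2.png",cv2.resize(q["color"][150:290,200:360],None,fx=4,fy=4,interpolation=cv2.INTER_CUBIC))
E
```

```text
A [0.6122 0.1451]
B [ 0.6149 -0.0638]
C [ 0.466  -0.0672]
D [0.4624 0.1446]
c [0.5389 0.0397] yaw 90.82 res [[0.0011, 0.0016], [0.0015, -0.0014], [-0.0016, -0.0002], [-0.001, -0.0001]]
tab [ 0.5403 -0.0563]
second [0.4729 0.0387]
third [0.5375 0.1357]
last [0.6049 0.0406]
```

View pics/w2.png

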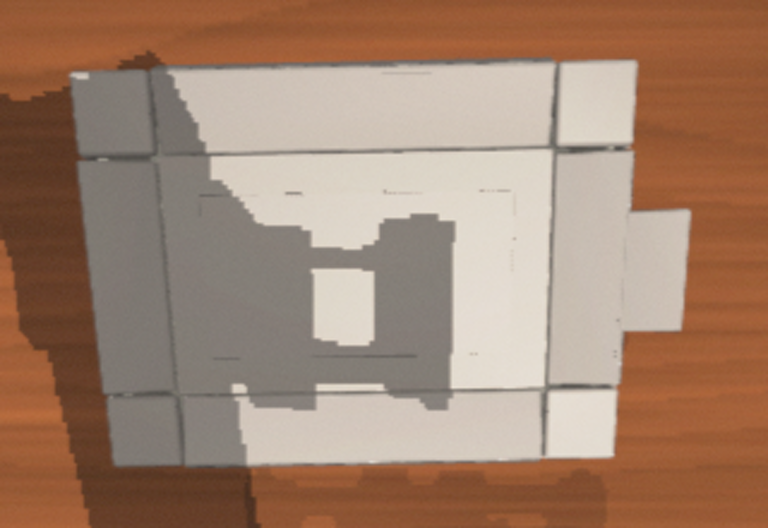

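Emit:
{"op": "play_rows", "data": {
  "steps": [
    [33, 44, 20, 0, 0, 0, 1],
    [67, 89, 50, 0, 0, 0, 1],
    [67, 89, 110, 0, 0, 0, 1],
    [67, 89, 165, 0, 0, 0, 1],
    [67, 89, 185, 0, 0, 0, 1]
  ]
}}

```text
t: 4.58
tcp_pos: [0.5382, -0.0561, 0.1123]
ee_rot: [1.0, 0.0, -0.003, -0.0]
wrist_force: [-0.7, -0.1, 0.5]
finger_gap: 0.0004
```

Emit:
{"op": "play_rows", "data": {
  "steps": [
    [0, 0, 0, 0, 0, 0, 1],
    [0, 0, 0, 0, 0, 0, 1]
  ]
}}

```text
t: 4.82
tcp_pos: [0.5413, -0.056, 0.1168]
ee_rot: [1.0, 0.0, 0.001, 0.0]
wrist_force: [0.1, 0.4, 0.1]
finger_gap: 0.0002
```

```bash
python3 - <<'E'
from h import *
for c in ("scene","side","wrist"):
    q=cams.snapshot(c)
    im=q["color"] if c=="wrist" else cv2.resize(q["color"][130:270,200:360],None,fx=4,fy=4,interpolation=cv2.INTER_CUBIC)
    cv2.imwrite(f"pics/{c}3.png",im)
st=status.get_state(); print(st["tcp_pos"],st["wrist_force"],st["t"])
E
```

```text
[ 0.54138086 -0.05605557  0.11705494] [-0.11234127  0.31319326 -0.19585127] 4.975
```

View pics/scene3.png

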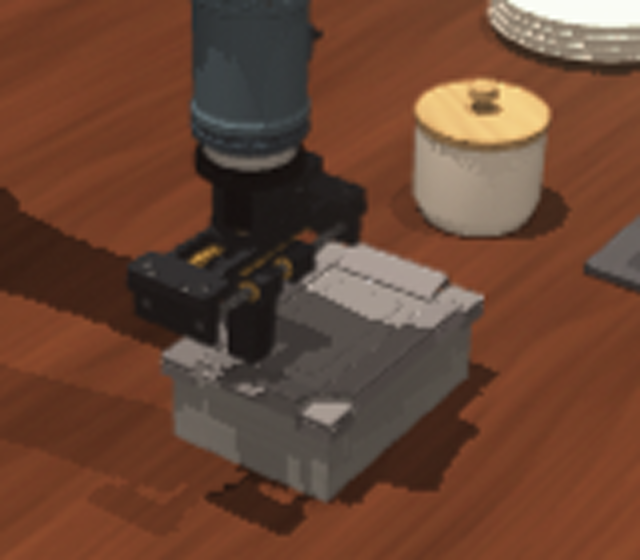

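View pics/wrist3.png

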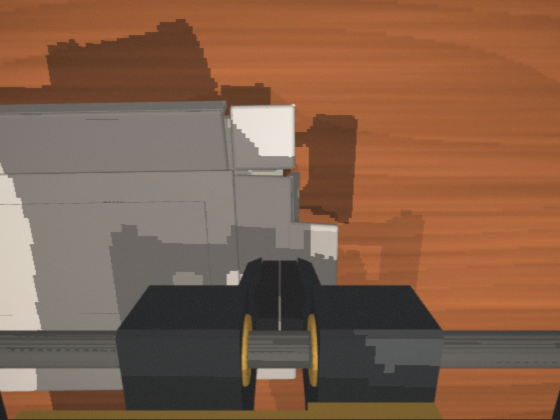

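The fingertips sit over the tab section (wrist px ~(280,262), section between columns ~235 and 295). Press down.

Emit:
{"op": "play_rows", "data": {
  "steps": [
    [0, 0, 10, 0, 0, 0, 1],
    [0, 0, 14, 0, 0, 0, 1],
    [0, 0, 17, 0, 0, 0, 1],
    [0, 0, 20, 0, 0, 0, 1],
    [0, 0, 22, 0, 0, 0, 1]
  ]
}}

```text
t: 5.6
tcp_pos: [0.5402, -0.0556, 0.0934]
ee_rot: [1.0, 0.0, -0.0, -0.0]
wrist_force: [-2.3, 0.1, 16.0]
finger_gap: 0.0006
```

Emit:
{"op": "play_rows", "data": {
  "steps": [
    [0, 0, 1, 0, 0, 0, 1],
    [0, 0, 2, 0, 0, 0, 1]
  ]
}}

```text
t: 5.85
tcp_pos: [0.5403, -0.0556, 0.0932]
ee_rot: [1.0, 0.0, -0.0, 0.0]
wrist_force: [-9.5, 0.8, 28.1]
finger_gap: 0.0006
```

Emit:
{"op": "play_rows", "data": {
  "steps": [
    [0, 0, -15, 0, 0, 0, 1],
    [0, 0, -40, 0, 0, 0, 1],
    [0, 0, -70, 0, 0, 0, 1],
    [0, 0, -70, 0, 0, 0, 1]
  ]
}}

```text
t: 6.35
tcp_pos: [0.5421, -0.0559, 0.1639]
ee_rot: [1.0, 0.0, 0.002, 0.0]
wrist_force: [-0.6, -0.5, 0.5]
finger_gap: 0.0003
```

```bash
python3 - <<'E'
from h import *
for c in ("scene","side","wrist"):
    q=cams.snapshot(c)
    im=q["color"] if c=="wrist" else cv2.resize(q["color"][130:270,200:360],None,fx=4,fy=4,interpolation=cv2.INTER_CUBIC)
    cv2.imwrite(f"pics/{c}4.png",im)
st=status.get_state(); print(st["tcp_pos"],st["wrist_force"],st["t"])
E
```

```text
[ 0.53985441 -0.0559387   0.16100282] [0.20174326 0.27110219 0.00735228] 6.5
```

View pics/side4.png

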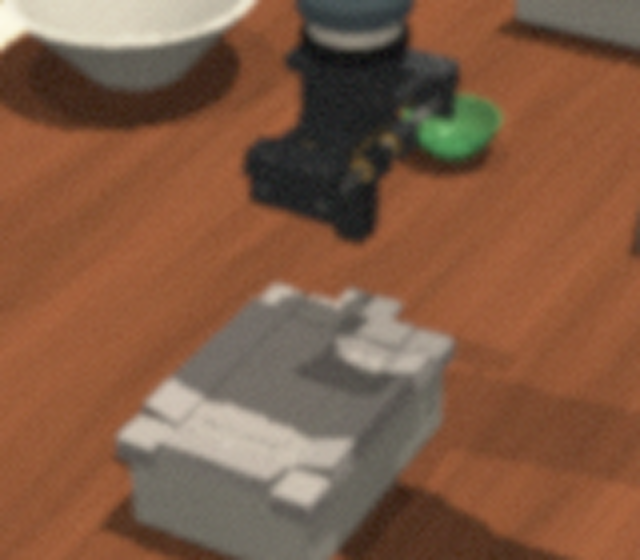

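View pics/wrist4.png

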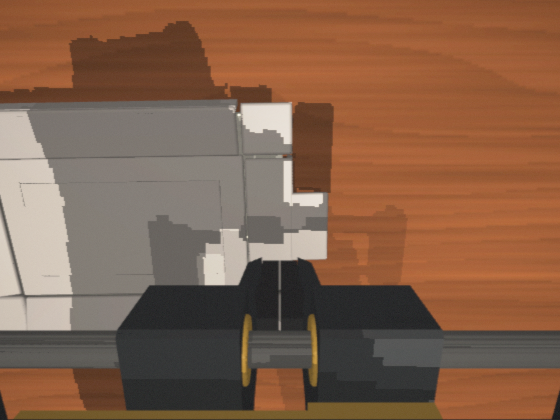

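The tab section is now level with the corner (wrist px (268,150) to (290,190)), and tip height 76 mm matched shut. Next the second side.

Emit:
{"op": "play_rows", "data": {
  "steps": [
    [-35, -48, 0, 0, 0, 0, 1],
    [-70, -95, 0, 0, 0, 0, 1],
    [-70, -95, 20, 0, 0, 0, 1],
    [-70, -95, 42, 0, 0, 0, 1],
    [-70, -95, 42, 0, 0, 0, 1]
  ]
}}

```text
t: 7.12
tcp_pos: [0.4685, 0.0389, 0.1179]
ee_rot: [1.0, 0.0, -0.002, 0.0]
wrist_force: [-0.4, 0.3, 0.2]
finger_gap: 0.0006
```

Emit:
{"op": "play_rows", "data": {
  "steps": [
    [0, 0, 8, 0, 0, 0, 1],
    [0, 0, 14, 0, 0, 0, 1],
    [0, 0, 17, 0, 0, 0, 1],
    [0, 0, 20, 0, 0, 0, 1],
    [0, 0, 23, 0, 0, 0, 1]
  ]
}}

```text
t: 7.75
tcp_pos: [0.4701, 0.039, 0.0967]
ee_rot: [1.0, 0.0, -0.0, 0.0]
wrist_force: [-0.7, -0.3, -0.5]
finger_gap: 0.0007
```

Emit:
{"op": "play_rows", "data": {
  "steps": [
    [0, 0, 1, 0, 0, 0, 1],
    [0, 0, 2, 0, 0, 0, 1]
  ]
}}

```text
t: 8.0
tcp_pos: [0.4707, 0.039, 0.0947]
ee_rot: [1.0, 0.0, 0.0, -0.0]
wrist_force: [0.3, -0.0, 0.0]
finger_gap: 0.0007
```

Emit:
{"op": "play_rows", "data": {
  "steps": [
    [0, 0, 1, 0, 0, 0, 1],
    [0, 0, 2, 0, 0, 0, 1],
    [0, 0, 3, 0, 0, 0, 1],
    [0, 0, 3, 0, 0, 0, 1]
  ]
}}

```text
t: 8.5
tcp_pos: [0.4707, 0.0391, 0.0933]
ee_rot: [1.0, 0.0, 0.0, 0.0]
wrist_force: [-7.1, -0.9, 23.9]
finger_gap: 0.0007
```

Contact at the same flush height (TCP 0.0933). Lift and look.

Emit:
{"op": "play_rows", "data": {
  "steps": [
    [0, 0, -15, 0, 0, 0, 1],
    [0, 0, -50, 0, 0, 0, 1],
    [0, 0, -100, 0, 0, 0, 1],
    [0, 0, -110, 0, 0, 0, 1],
    [0, 0, -110, 0, 0, 0, 1]
  ]
}}

```text
t: 9.12
tcp_pos: [0.4706, 0.0389, 0.2021]
ee_rot: [1.0, 0.0, 0.001, 0.0]
wrist_force: [0.0, -0.0, -0.6]
finger_gap: 0.0004
```

```bash
python3 - <<'E'
from h import *
for c in ("scene","side","wrist"):
    q=cams.snapshot(c)
    im=q["color"] if c=="wrist" else cv2.resize(q["color"][130:270,200:360],None,fx=4,fy=4,interpolation=cv2.INTER_CUBIC)
    cv2.imwrite(f"pics/{c}5.png",im)
    if c=="wrist":
        for n in("rim_third_press","rim_last_press"):
            for k in landmark_of(n,c)[:2]: print(n,round(k["p"],2),atz(q,k["location"],.082).round(3))
st=status.get_state(); print(st["tcp_pos"],st["wrist_force"],st["t"])
E
```

```text
rim_third_press 0.64 [0.539 0.135 0.082]
rim_last_press 0.73 [0.604 0.04  0.082]
[0.46962298 0.03894653 0.20052748] [ 0.7056891   0.78961373 -0.5564949 ] 9.375
```

View pics/side5.png

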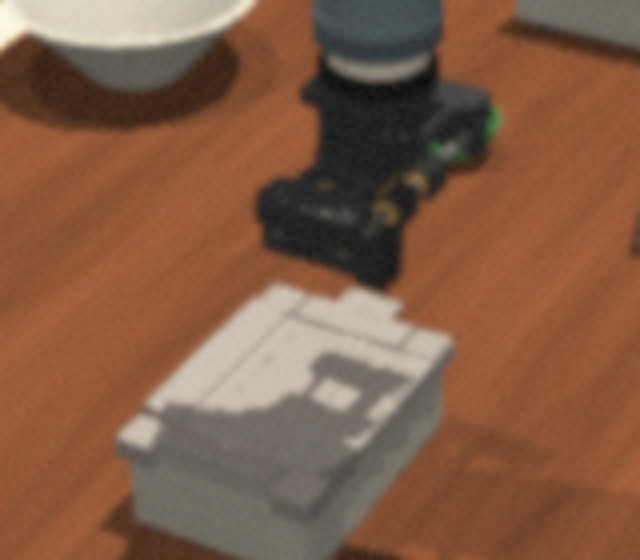

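View pics/wrist5.png

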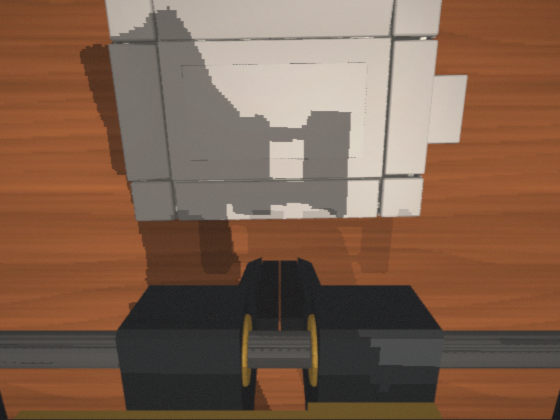

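Tab and second sides are flush with their corners. Third side at (0.538, 0.136).

Emit:
{"op": "play_rows", "data": {
  "steps": [
    [34, -49, 0, 0, 0, 0, 1],
    [68, -98, 0, 0, 0, 0, 1],
    [68, -98, 40, 0, 0, 0, 1],
    [68, -98, 82, 0, 0, 0, 1],
    [68, -98, 82, 0, 0, 0, 1]
  ]
}}

```text
t: 10.0
tcp_pos: [0.5355, 0.1363, 0.1164]
ee_rot: [1.0, 0.001, -0.004, 0.001]
wrist_force: [0.1, 1.0, -0.4]
finger_gap: 0.0006
```

Emit:
{"op": "play_rows", "data": {
  "steps": [
    [0, 0, 8, 0, 0, 0, 1],
    [0, 0, 14, 0, 0, 0, 1],
    [0, 0, 17, 0, 0, 0, 1],
    [0, 0, 20, 0, 0, 0, 1],
    [0, 0, 23, 0, 0, 0, 1]
  ]
}}

```text
t: 10.62
tcp_pos: [0.5388, 0.138, 0.0972]
ee_rot: [1.0, 0.001, 0.001, -0.001]
wrist_force: [-0.3, 0.5, -0.1]
finger_gap: 0.0009
```

Emit:
{"op": "play_rows", "data": {
  "steps": [
    [0, 0, 1, 0, 0, 0, 1],
    [0, 0, 2, 0, 0, 0, 1]
  ]
}}

```text
t: 10.88
tcp_pos: [0.5382, 0.1366, 0.0944]
ee_rot: [1.0, 0.0, -0.0, 0.0]
wrist_force: [-0.1, 0.0, -0.1]
finger_gap: 0.0004
```

Emit:
{"op": "play_rows", "data": {
  "steps": [
    [0, 0, 1, 0, 0, 0, 1],
    [0, 0, 2, 0, 0, 0, 1],
    [0, 0, 3, 0, 0, 0, 1],
    [0, 0, 3, 0, 0, 0, 1]
  ]
}}

```text
t: 11.38
tcp_pos: [0.5384, 0.1368, 0.0933]
ee_rot: [1.0, 0.0, 0.0, 0.001]
wrist_force: [-6.1, -2.4, 19.4]
finger_gap: 0.0007
```

Emit:
{"op": "play_rows", "data": {
  "steps": [
    [0, 0, -15, 0, 0, 0, 1],
    [0, 0, -50, 0, 0, 0, 1],
    [0, 0, -100, 0, 0, 0, 1],
    [0, 0, -110, 0, 0, 0, 1],
    [0, 0, -110, 0, 0, 0, 1]
  ]
}}

```text
t: 12.0
tcp_pos: [0.5386, 0.137, 0.2021]
ee_rot: [1.0, 0.0, 0.001, -0.0]
wrist_force: [0.0, -0.6, 0.3]
finger_gap: 0.0004
```

```bash
python3 - <<'E'
from h import *
for c in ("scene","side","wrist"):
    q=cams.snapshot(c)
    im=q["color"] if c=="wrist" else cv2.resize(q["color"][130:270,200:360],None,fx=4,fy=4,interpolation=cv2.INTER_CUBIC)
    cv2.imwrite(f"pics/{c}6.png",im)
    for n in("rim_last_press",):
            for k in landmark_of(n,c)[:2]: print(n,round(k["p"],2),atz(q,k["location"],.082).round(3))
st=status.get_state(); print(st["tcp_pos"],st["wrist_force"],st["t"])
E
```

```text
rim_last_press 0.78 [0.607 0.033 0.082]
rim_last_press 0.51 [0.532 0.25  0.082]
rim_last_press 0.64 [0.604 0.052 0.082]
rim_last_press 0.97 [0.605 0.041 0.082]
rim_last_press 0.71 [0.504 0.319 0.082]
[0.53772451 0.13686815 0.20054833] [-0.00471844  0.25343373  0.07499185] 12.3
```

View pics/side6.png

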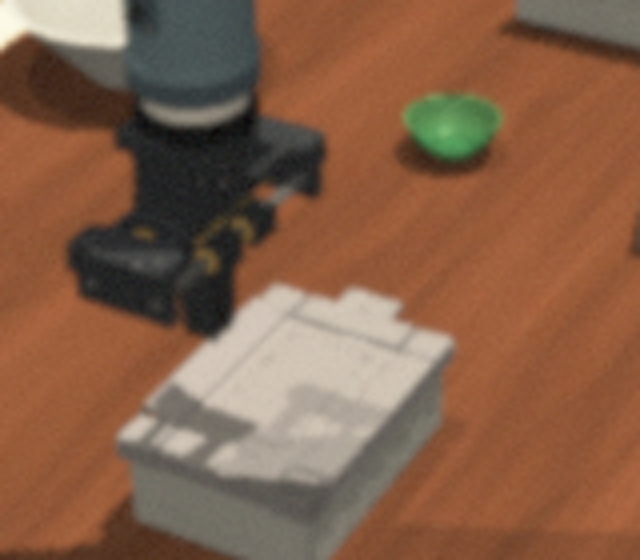

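View pics/wrist6.png

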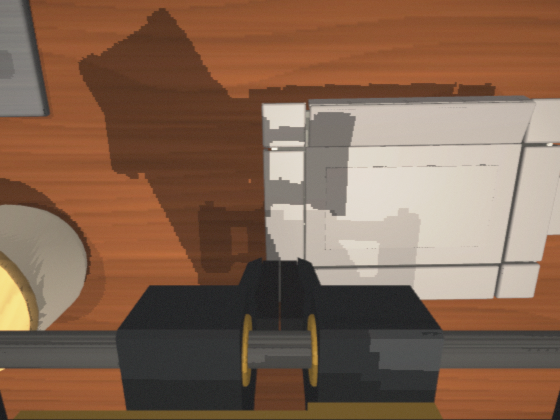

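Third side is flush; only the last (top in the wrist view, px (310–530,100)) is still raised. Last press at (0.606, 0.041).

Emit:
{"op": "play_rows", "data": {
  "steps": [
    [34, 48, 0, 0, 0, 0, 1],
    [69, 96, 0, 0, 0, 0, 1],
    [69, 96, 40, 0, 0, 0, 1],
    [69, 96, 82, 0, 0, 0, 1],
    [69, 96, 82, 0, 0, 0, 1]
  ]
}}

```text
t: 12.92
tcp_pos: [0.6045, 0.0407, 0.1163]
ee_rot: [1.0, 0.0, -0.004, 0.0]
wrist_force: [0.1, 0.7, 0.3]
finger_gap: 0.0003
```

Emit:
{"op": "play_rows", "data": {
  "steps": [
    [0, 0, 8, 0, 0, 0, 1],
    [0, 0, 14, 0, 0, 0, 1],
    [0, 0, 17, 0, 0, 0, 1],
    [0, 0, 20, 0, 0, 0, 1],
    [0, 0, 23, 0, 0, 0, 1]
  ]
}}

```text
t: 13.55
tcp_pos: [0.6089, 0.0412, 0.0976]
ee_rot: [1.0, 0.0, 0.002, -0.0]
wrist_force: [1.9, 0.3, 1.2]
finger_gap: 0.0003
```

Emit:
{"op": "play_rows", "data": {
  "steps": [
    [0, 0, 1, 0, 0, 0, 1],
    [0, 0, 2, 0, 0, 0, 1],
    [0, 0, 3, 0, 0, 0, 1],
    [0, 0, 4, 0, 0, 0, 1],
    [0, 0, 5, 0, 0, 0, 1]
  ]
}}

```text
t: 14.18
tcp_pos: [0.6071, 0.0411, 0.0933]
ee_rot: [1.0, 0.0, -0.0, 0.0]
wrist_force: [-7.7, -1.8, 23.0]
finger_gap: 0.0005
```

Emit:
{"op": "play_rows", "data": {
  "steps": [
    [0, 0, -15, 0, 0, 0, 1],
    [0, 0, -50, 0, 0, 0, 1],
    [0, 0, -100, 0, 0, 0, 1],
    [-60, 0, -150, 0, 0, 0, 1],
    [-110, 0, -180, 0, 0, 0, 1]
  ]
}}

```text
t: 14.8
tcp_pos: [0.5063, 0.0412, 0.2674]
ee_rot: [1.0, 0.0, 0.001, -0.0]
wrist_force: [-0.2, 0.4, -0.2]
finger_gap: 0.0005
```

Emit:
{"op": "play_rows", "data": {
  "steps": [
    [-20, 0, -30, 0, 0, 0, 1],
    [-20, 0, -30, 0, 0, 0, 1]
  ]
}}

```text
t: 15.05
tcp_pos: [0.4872, 0.0412, 0.2981]
ee_rot: [1.0, 0.0, 0.002, 0.0]
wrist_force: [0.5, -1.0, -0.0]
finger_gap: 0.0005
```

```bash
python3 - <<'E'
from h import *
for c in ("scene","side","wrist"):
    q=cams.snapshot(c)
    im=q["color"] if c=="wrist" else cv2.resize(q["color"][130:270,200:360],None,fx=4,fy=4,interpolation=cv2.INTER_CUBIC)
    cv2.imwrite(f"pics/{c}7.png",im)
st=status.get_state(); print(st["tcp_pos"],st["wrist_force"],st["t"])
E
```

```text
[0.48712324 0.04085527 0.29487586] [-0.81342627 -0.39696563  0.34590268] 15.2
```

View pics/scene7.png

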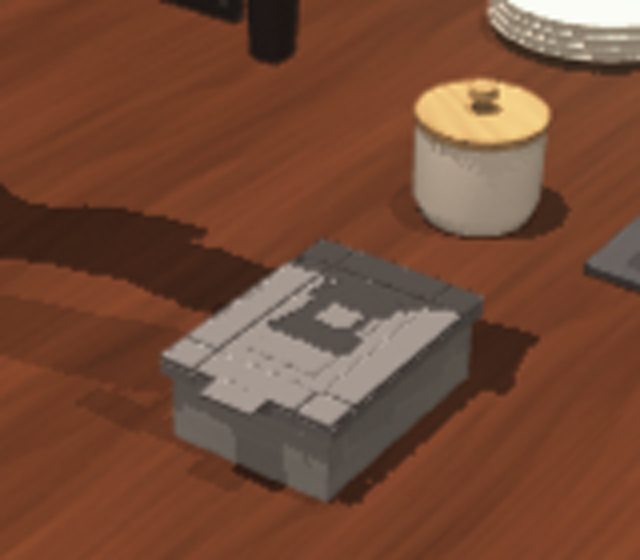

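View pics/wrist7.png

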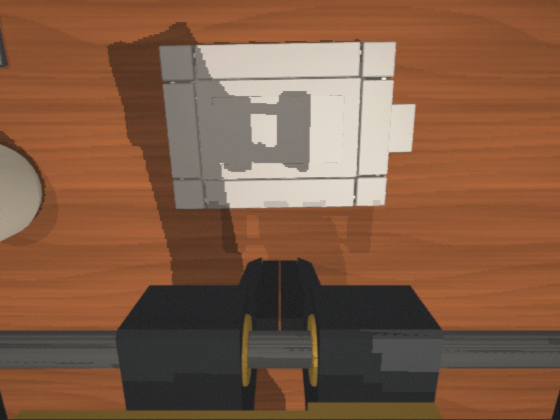

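All four sides are flush in both views, the box is in its original place (scene crop (165–480, 240–500)), and the gripper is clear. Handing in.

```bash
python3 - <<'E'
from h import *
print(workorder.finish_job())
E
```

```text
the job is handed in; nothing more can be done
None
```

I pressed the four rim sides shut with the closed fingertips, in the order tab, second, third, last, and handed the job in at about 15 s. No verdict was reported.

- **Shut sides:** each press ended with the fingertips at about 76 mm, the stated shut height, with 19–28 N on the wrist. In the pictures after each press the pressed side lay level with its corners, and in the last scene and wrist pictures all four did. I could not read the rim joints themselves.
- **Box and surroundings:** in the last scene and wrist pictures the box appeared unmoved and flat. I judged this by eye. The crock and the visible part of the bacon press looked unmoved in the last scene picture. I did not look at the glass dish or thermostat again after the last press. The fingers never went near either one, and at hand-in the gripper was clear about 0.28 m above the island.
- **Disagreements:** the scene and side cameras' network estimates of the press points were up to about 20 mm apart. I used a fit to the lid corners in the wrist picture instead, with errors under 2 mm. Two stray low-confidence detections of the last side were ignored.

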